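# Condiments back on their own coasters

## Robot

A 6-joint arm with a two-finger parallel gripper is mounted at the origin on a cart in front of the work surface, level with it; the furniture and walls round the work are solid. World frame = base frame: x ahead of the robot, y to its left, z up, the work surface at z = 0. Lengths are in m, angles in rad, forces in N, time in s.
With the tool pointing down it reaches from about 0.25 to 0.775 m from the base axis. Payload 4 kg.
Tool frame: the origin (TCP) lies midway between the tips of the shut fingers; the grasp point (between the pads) lies 19 mm behind it (robot.tcp_to_grasp is the z of the grasp point in the tool frame, in m); z points along the fingers, y is the line along which they close (so a half turn about z gives the same grasp; the last joint's range is limited). The gripper opens to 94 mm and grips with 3 to 60 N. Pads are 16 mm wide; open, the fingers measure 119 mm over their backs; the gripper's body (75 mm by 177 mm) begins 78 mm behind the grasp point.
Start: joints at [-1.296, 0.087, 1.371, -0, 1.684, -0.103], TCP at [0.203, -0.511, 0.177] pointing down, gripper open.
Joint ranges: [-3.1, 3.1], [-0.76, 2.03], [0.27, 2.55], [-1.08, 4.22], [0.17, 2.65], [-2.57, 2.57]. Speed limits (rad/s): [2.79, 2.79, 3.14, 3.14, 3.14, 3.14].

## Interface

Orientations are given as [roll, pitch, yaw] about the fixed x, y, z axes, in that order (R = Rz(yaw) Ry(pitch) Rx(roll)).
In Python, from bench import robot gives the robot as it stands. The module is installed in compiled form; this text tells all that it offers.
- The arm moves only by the tool move_arm, never from a script. Its argument "motion" is one flat list of numbers, 7 for each row, row after row: the turn, a rotation vector about the tool's x, y, z in units of 45 degrees (1.0 is 45 degrees), then the shift along the tool's x, y, z in units of 100 mm (1.0 is 100 mm), then the opening, from 0 (shut) to 1 (fully open). A call has 1 to 12 rows; each row shifts and turns the commanded pose from where the row before left it, along the tool's axes as they then stand; what a row does not reach is not made up. A row lasts 1/12 s, in which the tool goes at most 41.7 mm and 7.16 degrees, less where a joint would pass 70% of its speed; a pose out of reach is approached as far as the arm can. A call with a number of a shift or a turn outside -1 to 1 is refused whole. A call with a gripper value outside its range is refused whole. The fingers move at their own pace and stop on an object; the grip force is fixed at half the most. Time passes only in rows, so rows that do not move let the fingers close. It gives the time, the measured TCP pose, the force, the opening and the grip force at its end, in the units of the state.
- robot.get_obs(): the state, without advancing time (a new reading comes with each control period).
- robot.snapshot(name): name is "side" or "top"; returns the picture (480x640x3 uint8, red, green, blue); there is no depth.
- robot.get_calibration(name): a dict with "fx", "fy", "cx", "cy" (pixels), "R" (3x3) and "t" (3): a world point X has camera coordinates R X + t. Camera axes: x right, y down, z forward; pixel columns grow to the right and rows downward; lengths in m; the calibration is good to about 2 mm. A picture is of the moment at which its call begins. get_calibration takes no time and is no camera call.
- robot.close_job(): hands the job in; it is judged then, once.
The state is a dict: "time": time; "joint_positions": joint angles; "qvel": joint speeds; "joint_torque": joint torques, N m; "tool_pos": TCP position; "ee_rot": TCP orientation; "wrist_force": force on the tool from outside, world axes, zero at the start; "wrist_torque": the same for the moment, N m; "width": finger opening in m; "finger_force": force on a finger pad.
Only numpy, scipy, OpenCV 4.12 (cv2) and the standard library are available. Lean on these libraries where they do the work, as an engineer would, in place of code of your own. Each camera call takes 0.05 s, during which the arm holds its last target. There are 200 camera calls.

## Task

Three condiments have been put back on one another's wooden coasters: stand the pepper mill on the round coaster, the salt shaker on the square one and the spice jar on the six-sided one, each upright in the middle, flat inside the raised rim, and let go of it. The oblong wooden board beside them is free for parking something on the way. Knock none of the three over, and leave the mug, the coffee pod and the teaspoon where they are.

Things in the scene. Friction and masses are not known exactly. Their poses are not given: they have to be found in the camera images.
- pepper_mill: Turned wooden pepper mill with a small metal knob, loose, 170 mm tall, 0.18 kg. Round: body up to 58 mm across, 0 to 122 mm high; rounded head 48 mm across from 123 to 159 mm, good to grip about 135 mm up; knob 12 mm across. Origin: centre of its underside; z up along its axis. At the start it stands on the square coaster.
- salt_shaker: Small white salt shaker with a grey domed cap, loose, 90 mm tall, 0.1 kg. Round: body up to 44 mm across from 0 to about 74 mm, cap 34 mm across above; good to grip about 50 mm up. Origin: centre of its underside; z up. At the start it stands on the six-sided coaster.
- spice_jar: Straight spice jar with a label and a broad red screw lid, loose, 106 mm tall, 0.11 kg. Round: glass 43 mm across, lid 45 mm across from 85 mm up; good to grip about 65 mm up. Origin: centre of its underside; z up. At the start it stands on the round coaster.
- coaster_round: Round wooden coaster, 92 mm across: floor 5 mm thick, 82 mm across inside a raised rim 5 mm wide whose top is 9 mm above the worktop. The pepper mill belongs on it. Fixed to the worktop. Origin: centre of its underside, on the worktop (z = 0); z up.
- coaster_square: Square wooden coaster, 92 mm wide: floor 5 mm thick, 82 mm wide inside a raised rim 5 mm wide whose top is 9 mm above the worktop. The salt shaker belongs on it. Fixed to the worktop. Origin: centre of its underside, on the worktop (z = 0); z up. x and y across its sides.
- coaster_hex: Six-sided (hexagonal) wooden coaster, 92 mm across the flats: floor 5 mm thick, 82 mm across the flats inside a raised rim 5 mm wide whose top is 9 mm above the worktop. The spice jar belongs on it. Fixed to the worktop. Origin: centre of its underside, on the worktop (z = 0); z up.
- board_oblong: Flat oblong wooden board, 92 x 140 x 5 mm, no rim, empty at the start: a free spot to park one thing (optional). The four wooden places stand in a row along y in any order, 145 mm or more between centres; the board's long side is its y axis. Fixed to the worktop. Origin: centre of its underside, on the worktop (z = 0); z up.
- mug: Bystander: white mug with black spots and a black handle, 83 x 117 x 94 mm, loose, standing behind the row. Origin: centre of the underside of the whole mug with its handle. Leave it alone.
- pod: Bystander: brown coffee pod, 51 mm across, 42 mm tall, loose, standing in front of the row (near the robot). Origin: centre of its underside. Leave it alone.
- teaspoon: Bystander: steel teaspoon, 139 x 30 x 10 mm, loose, lying in front of the row (near the robot). Origin: centre of its underside; x along it. Leave it alone.
Mind the look-alikes: they are no part of the job. Leave any turquoise look-alike of the spice_jar alone.

How it is judged:
By the outcome, as a careful person would: the job done as asked, in the order asked, and still so for the second after the job is handed in, with the robot touching nothing.
It also fails if it takes over 134 s, if anything falls off the work surface, if the arm or the gripper's body presses on something with over 40 N, if the wrist force passes 120 N, or if a joint passes its speed limit or range.

## Working session

There is one attempt and no reset: what is moved stays moved. The work goes in short steps, Python scripts to look and compute and a tool call to move; the robot and the scene stay as the last step left them, time stands still between calls to the robot, and variables do not carry over. Pictures are saved under pics/ and viewed, at most 14 in all, crops included, and the job is handed in when it is done.

Besides the shell and the picture viewer there is one more tool, called after "Request:" in YAML: its name, and indented under it one key for each argument. move_arm: Moves the arm, as the interface text tells. Shifts and turns lie within -1 to 1; 1 stands for 100 mm of shift or 45 degrees of turn. Its arguments: {"type":"object","properties":{"motion":{"type":"array","items":{"type":"number"}}},"required":["motion"]}

```bash
mkdir -p pics; python3 - <<'E'
from bench import robot
import cv2
for n in("side","top"):
    cv2.imwrite(f"pics/{n}0.png",robot.snapshot(n)[:,:,::-1])
    print(n,robot.get_calibration(n))
o=robot.get_obs();print({k:o[k] for k in("time","tool_pos","ee_rot","width")},robot.tcp_to_grasp)
E
```

```text
side {'fx': 498.9150920609405, 'fy': 498.9150920609405, 'cx': 320.80581002751745, 'cy': 238.00252555377764, 'R': array([[-0.91807259, -0.39552972,  0.02643768],
       [-0.19661991,  0.39643825, -0.89675935],
       [ 0.34421407, -0.82848835, -0.44172811]]), 't': array([0.38611492, 0.23743161, 0.96597024])}
top {'fx': 468.68575663482545, 'fy': 468.68575663482545, 'cx': 325.50838421572445, 'cy': 242.14909208262995, 'R': array([[-0.02567016, -0.99965799, -0.0049942 ],
       [-0.9985475 ,  0.02587773, -0.04725714],
       [ 0.04737021,  0.00377385, -0.99887027]]), 't': array([-0.20771917,  0.51920237,  1.37504861])}
{'time': 0.1, 'tool_pos': array([ 0.20274269, -0.51067382,  0.17613403]), 'ee_rot': array([-3.13964297e+00, -2.20774904e-04,  3.77809744e-01]), 'width': 0.09395775336687662} -0.0188
```

View pics/side0.png

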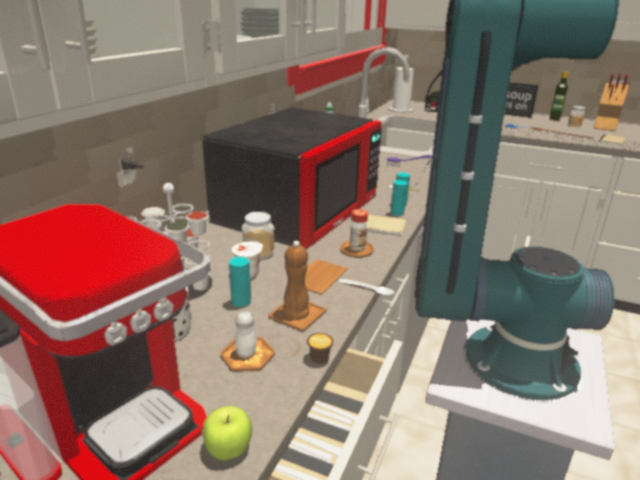

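View pics/top0.png

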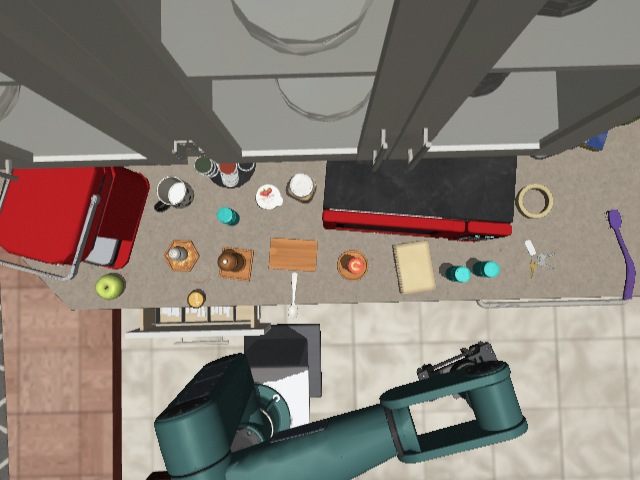

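The side view shows salt on the hex coaster (247,350), the mill on the square (297,310), the empty board (323,276) and the jar on the round (358,245). In the top view they are at (182,255), (236,264), (293,255) and (352,264). The pod is at (196,298), the spoon at (293,290), the mug at (175,192) and a turquoise look-alike at (227,215).

```bash
cat > h.py <<'E'
import cv2,numpy as np
from bench import robot
from scipy.spatial.transform import Rotation as Ro
C={n:robot.get_calibration(n) for n in("side","top")}
def ray(n,p):
    c=C[n];R=np.array(c["R"]);t=np.array(c["t"])
    d=R.T@np.array([(p[0]-c["cx"])/c["fx"],(p[1]-c["cy"])/c["fy"],1.]);return -R.T@t,d/np.linalg.norm(d)
def onz(n,p,z):
    o,d=ray(n,p);return o+d*(z-o[2])/d[2]
def tri(ps,pt):
    a,d=ray("side",ps);b,e=ray("top",pt)
    s=np.linalg.lstsq(np.c_[d,-e],b-a,rcond=None)[0]
    p,q=a+s[0]*d,b+s[1]*e;return (p+q)/2,np.linalg.norm(p-q)
def proj(n,X):
    c=C[n];v=np.array(c["R"])@X+c["t"];return np.array([c["fx"]*v[0]/v[2]+c["cx"],c["fy"]*v[1]/v[2]+c["cy"]])
E
python3 - <<'E'
from h import *
t=cv2.imread("pics/top0.png");s=cv2.imread("pics/side0.png")
cv2.imwrite("pics/tc.png",cv2.resize(t[225:310,150:385],None,fx=3.4,fy=3.4,interpolation=cv2.INTER_CUBIC))
cv2.imwrite("pics/sc.png",cv2.resize(s[200:380,200:420],None,fx=3.3,fy=3.3,interpolation=cv2.INTER_CUBIC))
for nm,im,box in(("top",t,(225,310,150,385)),("side",s,(200,380,200,420))):
    h=cv2.cvtColor(im,cv2.COLOR_BGR2HSV)
    m=cv2.inRange(h,(3,90,60),(20,255,255));k=np.zeros_like(m);a,b,c,d=box;k[a:b,c:d]=m[a:b,c:d]
    n,l,st,ce=cv2.connectedComponentsWithStats(k)
    for i in range(1,n):
        if st[i,4]>60:
            x,y,w,hh,A=st[i];print(nm,st[i],ce[i].round(1))
            if nm=="top":
                hull=cv2.convexHull(np.argwhere(l==i)[:,::-1].astype(np.int32));M=cv2.moments(hull);c0=(M["m10"]/M["m00"],M["m01"]/M["m00"]);print("  hull c",np.round(c0,1),onz(nm,c0,.009).round(4),cv2.minAreaRect(hull))
E
```

```text
top [ 269  238   49   34 1458] [292.8 254.2]
  hull c [292.9 254.2] [ 0.4806 -0.1235  0.009 ] ((292.7566223144531, 254.15048217773438), (46.895896911621094, 31.064373016357422), 3.814074993133545)
top [164 240  35  32 617] [182.4 255.8]
  hull c [181.1 255.4] [0.4857 0.2081 0.009 ] ((181.0, 255.5), (31.0, 34.0), 90.0)
top [218 247  36  34 961] [235.5 263.6]
  hull c [235.2 263.3] [0.4579 0.0479 0.009 ] ((234.46505737304688, 263.26202392578125), (34.03215408325195, 31.322799682617188), 7.594643592834473)
top [337 250  31  31 744] [352.3 265. ]
  hull c [352.3 265. ] [ 0.444  -0.2984  0.009 ] ((352.0, 265.0), (30.0, 30.0), 90.0)
top [188 291  17  17 183] [195.6 299.2]
  hull c [195.6 299.1] [0.3556 0.1665 0.009 ] ((196.0, 299.0), (16.0, 16.0), 90.0)
side [340 200  30  23 236] [358.9 214.3]
side [ 269  220   78  112 3233] [304.5 287.1]
side [245 231  30  26 369] [263.  240.5]
side [340 230  34  28 411] [357.3 247.2]
side [308 333  25  20 163] [319.6 342.9]
side [220 337  55  35 981] [247.3 356.2]
```

View pics/tc.png

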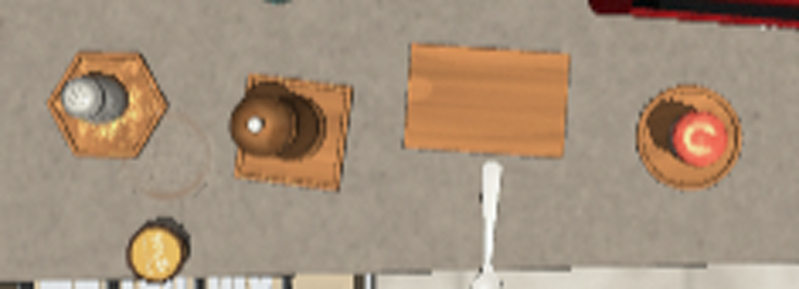

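View pics/sc.png

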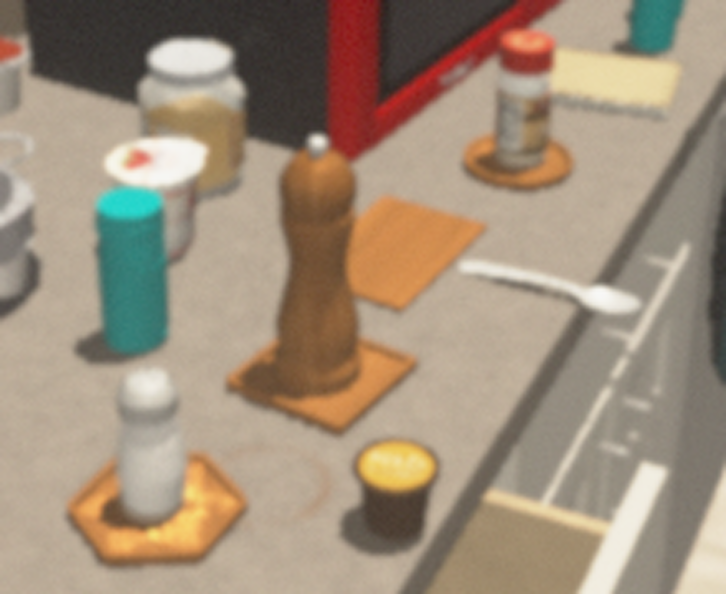

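The top crop gives the square's corners at (250,74), (352,88), (338,190) and (235,178), the knob at (256,125), the cap at (80,98) and the lid at (700,138). The side crop gives the knob top at (318,140), the cap at (147,378) and the lid at (528,40).

```bash
python3 - <<'E'
from h import *
T=lambda p:((p[0]+.5)/3.4+149.5,(p[1]+.5)/3.4+224.5)
S=lambda p:((p[0]+.5)/3.3+199.5,(p[1]+.5)/3.3+199.5)
for n,s,t in(("sq",(321,372),(294,132.5)),("round",(518,162),(689,136)),("hex",(156.5,506.5),(109,104)),("knob",(318,137),(256,125)),("salt",(147,376),(80,98)),("lid",(528,41),(700,138)),("pod",(397,465),(157,252))):
    x,e=tri(S(s),T(t));print(n,x.round(4),round(e,4),"top@z",onz("top",T(t),{"knob":.175,"salt":.093,"lid":.111,"pod":.042}.get(n,.009)).round(4))
# object outlines' bottoms seen in side: contact points nearest camera; axis mid columns
for n,p,z in(("mill base",(319,372),.005),("salt base",(151,503),.005),("jar base",(522,157),.005)):
    print(n,onz("side",S(p),z).round(4))
for p in((410,44),(570,54),(563,158),(403,150)):print("board",onz("top",T(p),.005).round(4))
for p in((494,165),(487,283)):print("spoon",onz("top",T(p),.005).round(4))
for p in((227,215),(175,192),(268,196)):print("tops",onz("top",p,.1).round(4))
E
```

```text
sq [0.4572 0.0461 0.0048] 0.0003 top@z [0.457  0.0452 0.009 ]
round [ 0.444  -0.2992  0.0024] 0.0023 top@z [ 0.4452 -0.2985  0.009 ]
hex [0.4859 0.2079 0.0033] 0.0006 top@z [0.486  0.2063 0.009 ]
knob [0.4624 0.0419 0.1747] 0.0 top@z [0.4625 0.0418 0.175 ]
salt [0.4895 0.2044 0.0916] 0.0005 top@z [0.4892 0.2038 0.093 ]
lid [ 0.4428 -0.3023  0.1106] 0.0015 top@z [ 0.4435 -0.302   0.111 ]
pod [0.3573 0.1567 0.04  ] 0.0025 top@z [0.3586 0.1566 0.042 ]
mill base [0.4584 0.0469 0.005 ]
salt base [0.4889 0.2083 0.005 ]
jar base [ 0.4414 -0.3048  0.005 ]
board [ 0.5318 -0.0569  0.005 ]
board [ 0.5194 -0.1967  0.005 ]
board [ 0.4288 -0.1884  0.005 ]
board [ 0.4394 -0.0489  0.005 ]
spoon [ 0.4243 -0.128   0.005 ]
spoon [ 0.3221 -0.1197  0.005 ]
tops [0.5921 0.0505 0.1   ]
tops [0.6603 0.1947 0.1   ]
tops [ 0.6423 -0.0646  0.1   ]
```

Request:
move_arm:
  motion: [0, 0, 0.1203, 0, 0, 0, 1, 0, 0, 0.1203, 0, 0, 0, 1, 0, 0, 0.1203, 0, 0, 0, 1, 0, 0, 0.1203, 0, 0, 0, 1, 0, 0, 0, 0.3, -0.26, 0, 1, 0, 0, 0, 0.3, -0.26, 0, 1, 0, 0, 0, 0.3, -0.26, 0, 1, 0, 0, 0, 0.3, -0.26, 0, 1, 0, 0, 0, 0.3, -0.26, 0, 1, 0, 0, 0, 0.3, -0.26, 0, 1, 0, 0, 0, 0.3, -0.26, 0, 1, 0, 0, 0, 0.3, -0.26, 0, 1]

```text
time: 1.1
tool_pos: [0.4438, -0.3015, 0.1767]
ee_rot: [-3.141, 0.001, -0.0]
wrist_force: [0.3, -0.4, 0.2]
width: 0.0942
finger_force: 0.0
```

```bash
python3 - <<'E'
from h import *
o=robot.get_obs();print(o["time"],o["tool_pos"].round(4),o["ee_rot"].round(4),o["joint_positions"].round(3),o["wrist_force"])
print("microwave front base",onz("side",(300,246),0),onz("top",(511,237),.03),onz("top",(325,232),.03))
E
```

```text
1.1 [ 0.4438 -0.3015  0.1767] [-3.1413e+00  6.0000e-04 -2.0000e-04] [-0.702  0.058  1.403 -0.     1.682  0.869] [ 0.3352667  -0.44660583  0.17255725]
microwave front base [ 0.59089017 -0.25018693  0.        ] [ 0.51382128 -0.76215704  0.03      ] [ 0.54253503 -0.22038534  0.03      ]
```

Request:
move_arm:
  motion: [0, 0, 0, -0.01, 0.005, 0.25, 1, 0, 0, 0, 0, 0, 0.25, 1, 0, 0, 0, 0, 0, 0.25, 1, 0, 0, 0, 0, 0, 0.25, 1, 0, 0, 0, 0, 0, 0.16, 1, 0, 0, 0, 0, 0, 0.1, 1, 0, 0, 0, 0, 0, 0, 0, 0, 0, 0, 0, 0, 0, 0, 0, 0, 0, 0, 0, 0, 0, 0, 0, 0, 0, 0, 0, 0, 0, 0, 0, 0, 0, 0, 0, 0, 0, 0, 0, 0, 0, 0]

```text
time: 2.1
tool_pos: [0.4425, -0.3043, 0.0523]
ee_rot: [3.14, -0.002, -0.0]
wrist_force: [0.4, 0.0, -0.2]
width: 0.0575
finger_force: 0.0
```

Request:
move_arm:
  motion: [0, 0, 0, 0, 0, 0, 0, 0, 0, 0, 0, 0, 0, 0, 0, 0, 0, 0, 0, 0, 0, 0, 0, 0, 0, 0, 0, 0, 0, 0, 0, 0, 0, 0, 0, 0, 0, 0, 0, 0, 0, 0]

```text
time: 2.6
tool_pos: [0.4421, -0.3038, 0.0515]
ee_rot: [3.141, -0.001, -0.0]
wrist_force: [-1.2, 0.1, 2.5]
width: 0.0439
finger_force: 30.0
```

Request:
move_arm:
  motion: [0, 0, 0, 0, 0, -0.1, 0, 0, 0, 0, 0, 0, -0.2, 0, 0, 0, 0, 0, 0, -0.2, 0, 0, 0, 0, 0.03, -0.15, 0, 0, 0, 0, 0, 0.06, -0.25, 0, 0, 0, 0, 0, 0.06, -0.3, 0, 0, 0, 0, 0, 0.06, -0.3, 0, 0, 0, 0, 0, 0.06, -0.3, 0, 0, 0, 0, 0, 0.06, -0.25, 0, 0, 0, 0, 0, 0.05, -0.15, 0, 0, 0, 0, 0, 0, -0.1, 0, 0, 0, 0, 0, 0, 0, 0, 0]

```text
time: 3.6
tool_pos: [0.4797, -0.1222, 0.1012]
ee_rot: [-3.141, 0.001, 0.002]
wrist_force: [-0.0, 0.7, -2.2]
width: 0.0438
finger_force: 30.0
```

Request:
move_arm:
  motion: [0, 0, 0, 0, 0, 0, 0, 0, 0, 0, 0, 0, 0.15, 0, 0, 0, 0, 0, 0, 0.15, 0, 0, 0, 0, 0, 0, 0.1, 0, 0, 0, 0, 0, 0, 0.05, 0, 0, 0, 0, 0, 0, 0.03, 0, 0, 0, 0, 0, 0, 0, 0, 0, 0, 0, 0, 0, 0, 0]

```text
time: 4.27
tool_pos: [0.4802, -0.1243, 0.0537]
ee_rot: [3.141, -0.001, -0.001]
wrist_force: [0.4, 0.1, 0.0]
width: 0.0443
finger_force: 30.0
```

Request:
move_arm:
  motion: [0, 0, 0, 0, 0, 0.01, 0, 0, 0, 0, 0, 0, 0.01, 0, 0, 0, 0, 0, 0, 0, 0, 0, 0, 0, 0, 0, 0, 0]

```text
time: 4.6
tool_pos: [0.4802, -0.1239, 0.0516]
ee_rot: [3.141, -0.001, -0.0]
wrist_force: [-0.1, 0.5, -1.0]
width: 0.0437
finger_force: 30.0
```

Request:
move_arm:
  motion: [0, 0, 0, 0, 0, 0, 1, 0, 0, 0, 0, 0, 0, 1, 0, 0, 0, 0, 0, 0, 1, 0, 0, 0, 0, 0, 0, 1, 0, 0, 0, 0, 0, 0, 1, 0, 0, 0, 0, 0, 0, 1, 0, 0, 0, 0, 0, -0.1, 1, 0, 0, 0, 0, 0, -0.3, 1, 0, 0, 0, 0, 0, -0.35, 1, 0, 0, 0, 0, 0, -0.35, 1, 0, 0, 0, 0, 0, -0.35, 1, 0, 0, 0, 0, 0, -0.1, 1]

```text
time: 5.6
tool_pos: [0.4825, -0.1247, 0.2138]
ee_rot: [3.137, -0.011, -0.0]
wrist_force: [0.9, 0.1, 0.5]
width: 0.0942
finger_force: 0.0
```

Request:
move_arm:
  motion: [0, 0, 0, -0.03, -0.24, 0, 1, 0, 0, 0, -0.03, -0.24, 0, 1, 0, 0, 0, -0.03, -0.24, 0, 1, 0, 0, 0, -0.03, -0.24, 0, 1, 0, 0, 0, -0.03, -0.24, 0, 1, 0, 0, 0, -0.03, -0.24, 0, 1, 0, 0, 0, -0.01, -0.24, 0, 1, 0, 0, 0, 0, 0, 0, 1, 0, 0, 0, 0, 0, 0, 1]

```text
time: 6.35
tool_pos: [0.4607, 0.0448, 0.2061]
ee_rot: [3.141, 0.0, 0.002]
wrist_force: [-0.6, -0.6, -0.4]
width: 0.0939
finger_force: 0.0
```

```bash
python3 - <<'E'
from h import *
for n in("side","top"):
    cv2.imwrite(f"pics/{n}1.png",robot.snapshot(n)[:,:,::-1])
o=robot.get_obs();print(o["time"],o["tool_pos"].round(4),o["ee_rot"].round(4),o["width"])
E
```

```text
6.45 [0.4609 0.0435 0.206 ] [ 3.1408e+00  2.0000e-04 -5.0000e-04] 0.09401252169159467
```

View pics/side1.png

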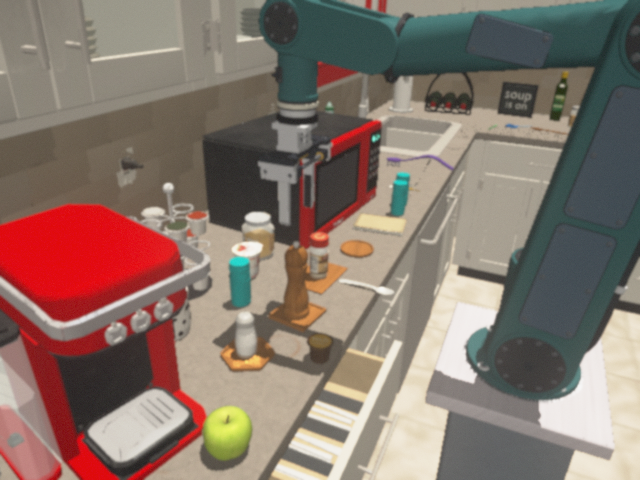

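The jar stands upright on the board (319,258), the gripper is over the mill (297,285), and the round coaster is bare (357,248), so I can measure it better.

Request:
move_arm:
  motion: [0, 0, 0, 0, 0, 0.15, 1, 0, 0, 0, 0, 0, 0.25, 1, 0, 0, 0, 0, 0, 0.25, 1, 0, 0, 0, 0, 0, 0.2, 1, 0, 0, 0, 0, 0, 0, 1, 0, 0, 0, 0, 0, 0, 0, 0, 0, 0, 0, 0, 0, 0, 0, 0, 0, 0, 0, 0, 0, 0, 0, 0, 0, 0, 0, 0, 0, 0, 0, 0, 0, 0, 0, 0, 0, 0, 0, 0, 0, 0, 0, 0, 0, 0, 0, 0, 0]

```text
time: 7.45
tool_pos: [0.4612, 0.0443, 0.1217]
ee_rot: [3.141, -0.001, -0.0]
wrist_force: [1.0, -0.5, -0.6]
width: 0.0507
finger_force: 0.0
```

Request:
move_arm:
  motion: [0, 0, 0, 0, 0, 0, 0, 0, 0, 0, 0, 0, 0, 0, 0, 0, 0, 0, 0, 0, 0, 0, 0, 0, 0, 0, 0, 0]

```text
time: 7.78
tool_pos: [0.4609, 0.0445, 0.1211]
ee_rot: [-3.141, 0.0, 0.0]
wrist_force: [-0.4, -0.3, -0.7]
width: 0.0415
finger_force: 27.0
```

```bash
python3 - <<'E'
from h import *
r={}
for n,b in(("side",(236,262,335,380)),("top",(245,285,330,375))):
    im=cv2.imread(f"pics/{n}1.png");h=cv2.cvtColor(im,cv2.COLOR_BGR2HSV)
    m=cv2.inRange(h,(3,90,60),(20,255,255));k=np.zeros_like(m);k[b[0]:b[1],b[2]:b[3]]=m[b[0]:b[1],b[2]:b[3]]
    c=max(cv2.findContours(k,0,1)[0],key=cv2.contourArea);e=cv2.fitEllipse(c);r[n]=e[0];print(n,e)
print(tri(r["side"],r["top"]),onz("top",r["top"],.009),onz("side",r["side"],.009))
E
```

```text
side ((356.40264892578125, 248.10791015625), (16.49009895324707, 33.29062271118164), 94.45356750488281)
top ((352.23419189453125, 265.03558349609375), (30.093313217163086, 30.31827163696289), 174.42169189453125)
(array([ 0.44370576, -0.29862342,  0.00467316]), np.float64(0.0006459934222472981)) [ 0.44402435 -0.29829611  0.009     ] [ 0.44080783 -0.29071979  0.009     ]
```

Request:
move_arm:
  motion: [0, 0, 0, 0, 0, -0.05, 0, 0, 0, 0, 0, 0, -0.1, 0, 0, 0, 0, 0, 0, -0.2, 0, 0, 0, 0, 0, 0, -0.2, 0, 0, 0, 0, 0, 0, -0.25, 0, 0, 0, 0, 0, 0, -0.25, 0, 0, 0, 0, 0, 0, -0.2, 0, 0, 0, 0, 0, 0, -0.1, 0, 0, 0, 0, 0, 0, 0, 0, 0, 0, 0, 0, 0, 0, 0]

```text
time: 8.62
tool_pos: [0.461, 0.0442, 0.2562]
ee_rot: [3.141, -0.0, -0.0]
wrist_force: [-0.1, 0.4, -1.7]
width: 0.0413
finger_force: 26.8
```

```bash
python3 - <<'E'
from h import *
cv2.imwrite("pics/side2.png",cv2.resize(robot.snapshot("side")[100:380,200:400,::-1],None,fx=2,fy=2))
E
```

```text
(no output)
```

View pics/side2.png

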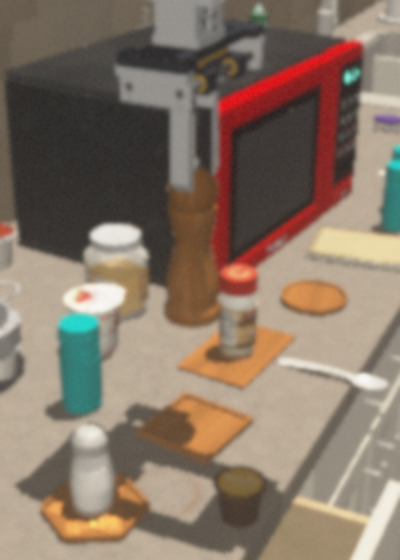

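The mill is held upright above the square coaster, and the jar is clear on the board.

Request:
move_arm:
  motion: [0, 0, 0, 0, 0.15, 0, 0, 0, 0, 0, -0.02, 0.25, 0, 0, 0, 0, 0, -0.02, 0.35, 0, 0, 0, 0, 0, -0.02, 0.35, 0, 0, 0, 0, 0, -0.02, 0.35, 0, 0, 0, 0, 0, -0.02, 0.35, 0, 0, 0, 0, 0, -0.02, 0.35, 0, 0, 0, 0, 0, -0.02, 0.35, 0, 0, 0, 0, 0, -0.02, 0.35, 0, 0, 0, 0, 0, -0.02, 0.3, 0, 0, 0, 0, 0, -0.01, 0.2, 0, 0, 0, 0, 0, 0, 0.08, 0, 0]

```text
time: 9.67
tool_pos: [0.4404, -0.301, 0.2531]
ee_rot: [-3.139, 0.004, -0.004]
wrist_force: [1.1, 0.3, -2.3]
width: 0.0415
finger_force: 26.8
```

Request:
move_arm:
  motion: [0, 0, 0, 0, 0, 0, 0, 0, 0, 0, 0, 0, 0, 0, 0, 0, 0, 0, 0, 0.15, 0, 0, 0, 0, 0, 0, 0.25, 0, 0, 0, 0, 0, 0, 0.25, 0, 0, 0, 0, 0, 0, 0.25, 0, 0, 0, 0, 0, 0, 0.2, 0, 0, 0, 0, 0, 0, 0.1, 0, 0, 0, 0, 0, 0, 0.06, 0, 0, 0, 0, 0, 0, 0.03, 0, 0, 0, 0, 0, 0, 0, 0, 0, 0, 0, 0, 0, 0, 0]

```text
time: 10.67
tool_pos: [0.4427, -0.299, 0.1287]
ee_rot: [3.14, -0.002, 0.0]
wrist_force: [0.6, 0.5, -2.0]
width: 0.0415
finger_force: 26.9
```

Request:
move_arm:
  motion: [0, 0, 0, 0.01, 0, 0.02, 0, 0, 0, 0, 0, 0, 0.02, 0, 0, 0, 0, 0, 0, 0.01, 0, 0, 0, 0, 0, 0, 0.01, 0, 0, 0, 0, 0, 0, 0, 0, 0, 0, 0, 0, 0, 0, 0]

```text
time: 11.17
tool_pos: [0.4431, -0.299, 0.1218]
ee_rot: [3.141, -0.001, -0.0]
wrist_force: [0.6, 1.5, 0.9]
width: 0.0414
finger_force: 27.4
```

Request:
move_arm:
  motion: [0, 0, 0, 0, 0, 0, 1, 0, 0, 0, 0, 0, 0, 1, 0, 0, 0, 0, 0, 0, 1, 0, 0, 0, 0, 0, 0, 1, 0, 0, 0, 0, 0, 0, 1, 0, 0, 0, 0, 0, 0, 1, 0, 0, 0, 0, 0, -0.1, 1, 0, 0, 0, 0, 0, -0.3, 1, 0, 0, 0, 0, 0, -0.3, 1, 0, 0, 0, 0, 0, -0.3, 1, 0, 0, 0, 0, 0, -0.1, 1, 0, 0, 0, 0, 0, 0, 1]

```text
time: 12.17
tool_pos: [0.4444, -0.3, 0.2356]
ee_rot: [3.136, -0.006, -0.0]
wrist_force: [-0.4, -0.5, 0.3]
width: 0.0938
finger_force: 0.0
```

Request:
move_arm:
  motion: [0, 0, 0, 0.04, -0.42, 0, 1, 0, 0, 0, 0.04, -0.42, 0, 1, 0, 0, 0, 0.04, -0.42, 0, 1, 0, 0, 0, 0.04, -0.42, 0, 1, 0, 0, 0, 0.04, -0.42, 0, 1, 0, 0, 0, 0.04, -0.42, 0, 1, 0, 0, 0, 0.04, -0.42, 0, 1, 0, 0, 0, 0.04, -0.42, 0, 1, 0, 0, 0, 0.04, -0.42, 0, 1, 0, 0, 0, 0.04, -0.42, 0, 1, 0, 0, 0, 0.04, -0.42, 0, 1, 0, 0, 0, 0, -0.3, 0, 1]

```text
time: 13.17
tool_pos: [0.4853, 0.1905, 0.2283]
ee_rot: [3.141, 0.004, 0.002]
wrist_force: [-0.2, -1.4, 0.6]
width: 0.0938
finger_force: 0.0
```

Request:
move_arm:
  motion: [0, 0, 0, 0, 0, 0, 1, 0, 0, 0, 0, 0, 0, 1, 0, 0, 0, 0, 0, 0, 1]

```text
time: 13.42
tool_pos: [0.4858, 0.1868, 0.2294]
ee_rot: [3.14, 0.003, -0.0]
wrist_force: [-0.1, -0.7, 0.3]
width: 0.0939
finger_force: 0.0
```

```bash
python3 - <<'E'
from h import *
for n in("side","top"):
    cv2.imwrite(f"pics/{n}3.png",robot.snapshot(n)[:,:,::-1])
o=robot.get_obs();print(o["time"],o["tool_pos"].round(4),o["ee_rot"].round(4),o["width"])
cv2.imwrite("pics/s3c.png",cv2.resize(cv2.imread("pics/side3.png")[180:380,200:420],None,fx=3,fy=3))
r={}
for n,b in(("side",(290,335,260,335)),("top",(240,290,212,262))):
    im=cv2.imread(f"pics/{n}3.png");h=cv2.cvtColor(im,cv2.COLOR_BGR2HSV)
    m=cv2.inRange(h,(3,90,60),(20,255,255));k=np.zeros_like(m);k[b[0]:b[1],b[2]:b[3]]=m[b[0]:b[1],b[2]:b[3]]
    c=cv2.convexHull(max(cv2.findContours(k,0,1)[0],key=cv2.contourArea));M=cv2.moments(c);r[n]=(M["m10"]/M["m00"],M["m01"]/M["m00"]);print(n,r[n],cv2.boundingRect(c))
print(tri(r["side"],r["top"]),onz("top",r["top"],.009))
E
```

```text
13.5167 [0.4863 0.1861 0.2304] [ 3.1407e+00  1.2000e-03 -2.1000e-03] 0.09405319603239418
side (297.05760963026654, 312.9289194611636) (269, 296, 57, 36)
top (235.82119320152617, 263.4712105445716) (219, 247, 35, 34)
(array([0.45710939, 0.04689622, 0.00400788]), np.float64(0.0009076737396374148)) [0.4574939  0.04609555 0.009     ]
```

View pics/s3c.png

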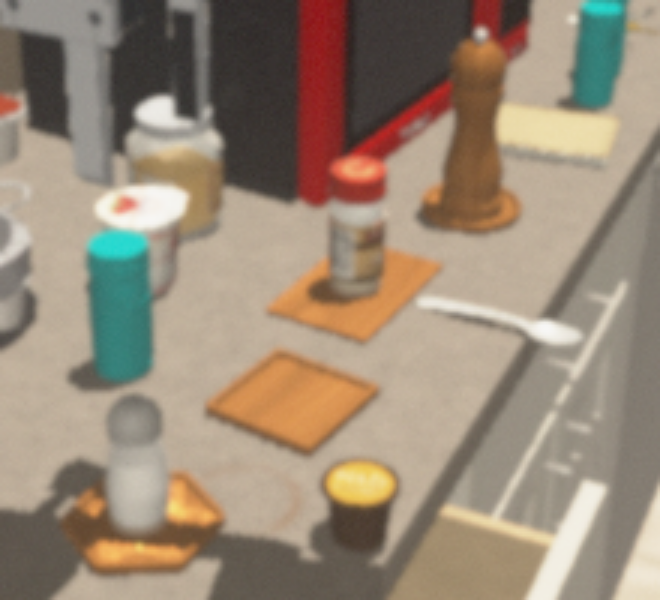

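The mill stands upright on the round coaster (470,200), the square coaster is empty (292,400), and the jar, pod, spoon and look-alike are undisturbed. Next is the salt shaker.

Request:
move_arm:
  motion: [0, 0, 0, 0.03, -0.19, 0, 1, 0, 0, 0, 0, 0, 0.2, 1, 0, 0, 0, 0, 0, 0.3, 1, 0, 0, 0, 0, 0, 0.3, 1, 0, 0, 0, 0, 0, 0.3, 1, 0, 0, 0, 0, 0, 0.25, 1, 0, 0, 0, 0, 0, 0.2, 1, 0, 0, 0, 0, 0, 0.2, 1, 0, 0, 0, 0, 0, 0.15, 1, 0, 0, 0, 0, 0, 0, 1, 0, 0, 0, 0, 0, 0, 1]

```text
time: 14.43
tool_pos: [0.489, 0.205, 0.0405]
ee_rot: [3.141, 0.002, -0.002]
wrist_force: [0.1, -0.1, 0.4]
width: 0.0941
finger_force: 0.0
```

Request:
move_arm:
  motion: [0, 0, 0, 0, 0, 0.04, 0, 0, 0, 0, 0, 0, 0, 0, 0, 0, 0, 0, 0, 0, 0, 0, 0, 0, 0, 0, 0, 0, 0, 0, 0, 0, 0, 0, 0, 0, 0, 0, 0, 0, 0, 0, 0, 0, 0, 0, 0, 0, 0, 0, 0, 0, 0, 0, 0, 0, 0, 0, 0, 0, 0, 0, 0, 0, 0, 0, 0, 0, 0, 0, 0, 0, 0, 0, 0, 0, 0, 0, 0, 0, 0, 0, 0, 0]

```text
time: 15.43
tool_pos: [0.4894, 0.2065, 0.0371]
ee_rot: [3.142, -0.0, -0.0]
wrist_force: [0.0, 0.1, -0.5]
width: 0.0328
finger_force: 29.3
```

Request:
move_arm:
  motion: [0, 0, 0, 0, 0, -0.1, 0, 0, 0, 0, 0, 0, -0.2, 0, 0, 0, 0, 0, 0, -0.2, 0, 0, 0, 0, 0, 0, 0, 0, 0, 0, 0, 0, 0, 0, 0]

```text
time: 15.85
tool_pos: [0.4905, 0.2068, 0.0887]
ee_rot: [-3.141, -0.003, -0.0]
wrist_force: [-0.1, -0.2, -1.2]
width: 0.0329
finger_force: 29.3
```

Request:
move_arm:
  motion: [0, 0, 0, -0.02, 0.15, 0, 0, 0, 0, 0, -0.05, 0.25, 0, 0, 0, 0, 0, -0.06, 0.3, 0, 0, 0, 0, 0, -0.06, 0.3, 0, 0, 0, 0, 0, -0.06, 0.3, 0, 0, 0, 0, 0, -0.05, 0.2, 0, 0, 0, 0, 0, -0.02, 0.1, 0, 0, 0, 0, 0, 0, 0, 0, 0, 0, 0, 0, 0, 0, 0, 0, 0, 0, 0, 0, 0, 0, 0, 0]

```text
invalid input
```

Request:
move_arm:
  motion: [0, 0, 0, 0, 0, 0.15, 0, 0, 0, 0, 0, 0, 0.15, 0, 0, 0, 0, 0, 0, 0.1, 0, 0, 0, 0, 0, 0, 0.04, 0, 0, 0, 0, 0, 0, 0.03, 0, 0, 0, 0, 0, 0, 0, 0, 0, 0, 0, 0, 0, 0, 0]

```text
time: 16.43
tool_pos: [0.4897, 0.2065, 0.0404]
ee_rot: [3.142, -0.0, -0.0]
wrist_force: [-0.1, 0.6, -1.9]
width: 0.0325
finger_force: 29.3
```

The first call was malformed and refused, so the shaker only went back down over the hex coaster. No harm done; I'll lift it again and move it.

Request:
move_arm:
  motion: [0, 0, 0, 0, 0, -0.15, 0, 0, 0, 0, 0, 0, -0.2, 0, 0, 0, 0, 0, 0, -0.12, 0, 0, 0, 0, -0.02, 0.15, 0, 0, 0, 0, 0, -0.05, 0.25, 0, 0, 0, 0, 0, -0.06, 0.3, 0, 0, 0, 0, 0, -0.06, 0.3, 0, 0, 0, 0, 0, -0.06, 0.3, 0, 0, 0, 0, 0, -0.05, 0.2, 0, 0, 0, 0, 0, -0.02, 0.1, 0, 0, 0, 0, 0, 0, 0, 0, 0, 0, 0, 0, 0, 0, 0, 0]

```text
time: 17.43
tool_pos: [0.458, 0.0468, 0.0878]
ee_rot: [-3.141, -0.002, -0.001]
wrist_force: [0.8, -0.1, -1.6]
width: 0.0332
finger_force: 29.3
```

Request:
move_arm:
  motion: [0, 0, 0, 0, 0, 0.15, 0, 0, 0, 0, 0, 0, 0.15, 0, 0, 0, 0, 0, 0, 0.1, 0, 0, 0, 0, 0, 0, 0.05, 0, 0, 0, 0, 0, 0, 0.03, 0, 0, 0, 0, 0, 0, 0.01, 0, 0, 0, 0, 0, 0, 0.01, 0, 0, 0, 0, 0, 0, 0, 0, 0, 0, 0, 0, 0, 0, 0]

```text
time: 18.18
tool_pos: [0.4579, 0.0465, 0.0378]
ee_rot: [3.142, -0.001, -0.0]
wrist_force: [-0.5, 0.6, -0.4]
width: 0.033
finger_force: 29.3
```

Request:
move_arm:
  motion: [0, 0, 0, 0, 0, 0.01, 0, 0, 0, 0, 0, 0, 0, 0, 0, 0, 0, 0, 0, 0, 1, 0, 0, 0, 0, 0, 0, 1, 0, 0, 0, 0, 0, 0, 1, 0, 0, 0, 0, 0, 0, 1, 0, 0, 0, 0, 0, 0, 1, 0, 0, 0, 0, 0, 0, 1, 0, 0, 0, 0, 0, 0, 1, 0, 0, 0, 0, 0, -0.15, 1, 0, 0, 0, 0, 0, -0.3, 1, 0, 0, 0, 0, 0, -0.35, 1]

```text
time: 19.18
tool_pos: [0.4552, 0.0465, 0.1146]
ee_rot: [-3.142, 0.006, -0.0]
wrist_force: [0.8, 0.4, 0.8]
width: 0.0932
finger_force: 0.0
```

Request:
move_arm:
  motion: [0, 0, 0, 0, 0, -0.35, 1, 0, 0, 0, 0, 0, -0.3, 1, 0, 0, 0, 0.02, 0.15, 0, 1, 0, 0, 0, 0.04, 0.3, 0, 1, 0, 0, 0, 0.04, 0.3, 0, 1, 0, 0, 0, 0.04, 0.3, 0, 1, 0, 0, 0, 0.04, 0.3, 0, 1, 0, 0, 0, 0.03, 0.25, 0, 1, 0, 0, 0, 0.02, 0.1, 0, 1, 0, 0, 0, 0, 0, 0, 1, 0, 0, 0, 0, 0, 0, 1, 0, 0, 0, 0, 0, 0, 1]

```text
time: 20.18
tool_pos: [0.4803, -0.1222, 0.1812]
ee_rot: [-3.141, 0.0, 0.001]
wrist_force: [0.4, 0.1, 0.1]
width: 0.0939
finger_force: 0.0
```

```bash
python3 - <<'E'
from h import *
for n in("side","top"):
    cv2.imwrite(f"pics/{n}4.png",robot.snapshot(n)[:,:,::-1])
o=robot.get_obs();print(o["time"],o["tool_pos"].round(4),o["ee_rot"].round(4),o["width"])
cv2.imwrite("pics/s4c.png",cv2.resize(cv2.imread("pics/side4.png")[180:380,200:420],None,fx=3,fy=3))
r={}
for n,b in(("side",(330,380,215,280)),("top",(235,280,155,208))):
    im=cv2.imread(f"pics/{n}4.png");h=cv2.cvtColor(im,cv2.COLOR_BGR2HSV)
    m=cv2.inRange(h,(3,90,60),(25,255,255));k=np.zeros_like(m);k[b[0]:b[1],b[2]:b[3]]=m[b[0]:b[1],b[2]:b[3]]
    c=cv2.convexHull(max(cv2.findContours(k,0,1)[0],key=cv2.contourArea));M=cv2.moments(c);r[n]=(M["m10"]/M["m00"],M["m01"]/M["m00"]);print(n,r[n],cv2.boundingRect(c))
print(tri(r["side"],r["top"]),onz("top",r["top"],.009))
E
```

```text
20.2833 [ 0.4804 -0.1221  0.1813] [-3.1413e+00 -2.0000e-04  1.8000e-03] 0.09412615524974331
side (247.06976744186048, 353.4920691711389) (220, 337, 55, 34)
top (181.12167377615273, 255.35506804793823) (164, 240, 35, 32)
(array([0.4853191 , 0.20937764, 0.00373346]), np.float64(0.0011766738941586974)) [0.48570397 0.20800664 0.009     ]
```

View pics/s4c.png

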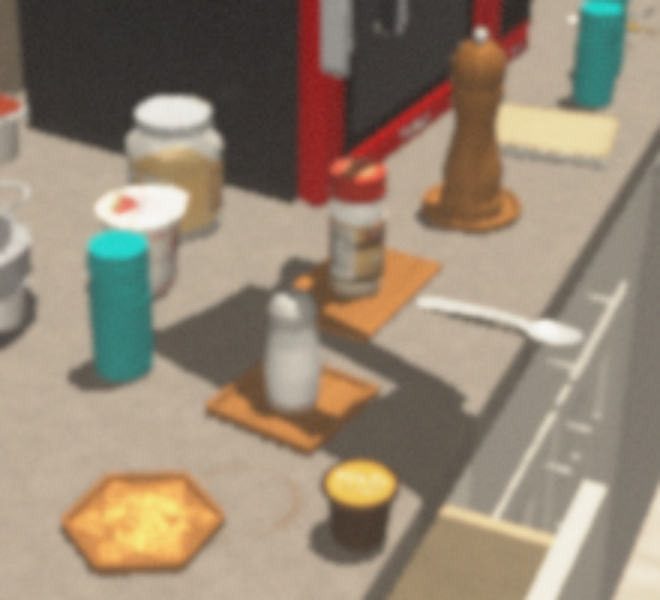

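The salt shaker stands in the middle of the square coaster (292,400), the hex coaster is empty (142,522), and the mill and bystanders are fine. Next I grasp the jar.

Request:
move_arm:
  motion: [0, 0, 0, 0, 0.01, 0.15, 1, 0, 0, 0, 0, 0, 0.25, 1, 0, 0, 0, 0, 0, 0.3, 1, 0, 0, 0, 0, 0, 0.3, 1, 0, 0, 0, 0, 0, 0.2, 1, 0, 0, 0, 0, 0, 0.1, 1, 0, 0, 0, 0, 0, 0, 1, 0, 0, 0, 0, 0, 0, 0, 0, 0, 0, 0, 0, 0, 0, 0, 0, 0, 0, 0, 0, 0, 0, 0, 0, 0, 0, 0, 0, 0, 0, 0, 0, 0, 0, 0]

```text
time: 21.28
tool_pos: [0.4812, -0.1248, 0.0524]
ee_rot: [3.141, -0.002, -0.0]
wrist_force: [0.2, -0.2, 0.2]
width: 0.0641
finger_force: 0.0
```

Request:
move_arm:
  motion: [0, 0, 0, 0, 0, 0, 0, 0, 0, 0, 0, 0, 0, 0, 0, 0, 0, 0, 0, 0, 0, 0, 0, 0, 0, 0, 0, 0, 0, 0, 0, 0, 0, 0, 0, 0, 0, 0, 0, 0, 0, 0]

```text
time: 21.78
tool_pos: [0.4805, -0.1245, 0.0513]
ee_rot: [-3.142, -0.0, -0.0]
wrist_force: [0.2, 0.6, 0.7]
width: 0.0441
finger_force: 30.0
```

Request:
move_arm:
  motion: [0, 0, 0, 0, 0, -0.1, 0, 0, 0, 0, 0, 0, -0.2, 0, 0, 0, 0, 0, 0, -0.25, 0, 0, 0, 0, 0, 0, -0.25, 0, 0, 0, 0, 0, 0, -0.25, 0, 0, 0, 0, 0, 0, -0.2, 0, 0, 0, 0, 0, 0, -0.05, 0, 0, 0, 0, 0, 0, 0, 0, 0, 0, 0, 0, 0, 0, 0]

```text
time: 22.53
tool_pos: [0.48, -0.1244, 0.1803]
ee_rot: [-3.141, 0.001, -0.0]
wrist_force: [0.5, -0.5, -1.6]
width: 0.044
finger_force: 30.0
```

Request:
move_arm:
  motion: [0, 0, 0, 0, -0.15, 0, 0, 0, 0, 0, 0, -0.25, 0, 0, 0, 0, 0, 0.01, -0.35, 0, 0, 0, 0, 0, 0.01, -0.35, 0, 0, 0, 0, 0, 0.01, -0.35, 0, 0, 0, 0, 0, 0.01, -0.35, 0, 0, 0, 0, 0, 0.01, -0.35, 0, 0, 0, 0, 0, 0, -0.35, 0, 0, 0, 0, 0, 0, -0.35, 0, 0, 0, 0, 0, 0, -0.3, 0, 0, 0, 0, 0, 0, -0.12, 0, 0, 0, 0, 0, 0, -0.05, 0, 0]

```text
time: 23.53
tool_pos: [0.484, 0.209, 0.1787]
ee_rot: [3.14, 0.004, 0.003]
wrist_force: [0.6, 0.1, -1.5]
width: 0.0435
finger_force: 30.0
```

Request:
move_arm:
  motion: [0, 0, 0, 0, 0, 0, 0, 0, 0, 0, 0, 0, 0, 0, 0, 0, 0, 0, 0, 0, 0, 0, 0, 0, 0, 0, 0, 0]

```text
time: 23.87
tool_pos: [0.4857, 0.2061, 0.1811]
ee_rot: [3.141, -0.0, -0.002]
wrist_force: [-0.5, 0.6, -1.8]
width: 0.0442
finger_force: 30.0
```

Down 0.130 in total, and 1 mm further in y.

Request:
move_arm:
  motion: [0, 0, 0, 0, -0.01, 0.15, 0, 0, 0, 0, 0, 0, 0.25, 0, 0, 0, 0, 0, 0, 0.25, 0, 0, 0, 0, 0, 0, 0.25, 0, 0, 0, 0, 0, 0, 0.2, 0, 0, 0, 0, 0, 0, 0.1, 0, 0, 0, 0, 0, 0, 0.05, 0, 0, 0, 0, 0, 0, 0.03, 0, 0, 0, 0, 0, 0, 0.01, 0, 0, 0, 0, 0, 0, 0, 0, 0, 0, 0, 0, 0, 0, 0]

```text
time: 24.78
tool_pos: [0.4865, 0.2087, 0.0537]
ee_rot: [-3.141, -0.003, -0.0]
wrist_force: [-0.8, -0.0, -0.7]
width: 0.0443
finger_force: 30.0
```

Request:
move_arm:
  motion: [0, 0, 0, 0, 0, 0.01, 0, 0, 0, 0, 0, 0, 0.01, 0, 0, 0, 0, 0, 0, 0, 0, 0, 0, 0, 0, 0, 0, 0]

```text
time: 25.12
tool_pos: [0.4862, 0.2088, 0.0512]
ee_rot: [-3.141, -0.002, 0.0]
wrist_force: [-0.5, 0.4, 2.5]
width: 0.0442
finger_force: 30.0
```

Contact. Release, rise and back away.

Request:
move_arm:
  motion: [0, 0, 0, 0, 0, 0, 1, 0, 0, 0, 0, 0, 0, 1, 0, 0, 0, 0, 0, 0, 1, 0, 0, 0, 0, 0, 0, 1, 0, 0, 0, 0, 0, 0, 1, 0, 0, 0, 0, 0, 0, 1, 0, 0, 0, 0, 0, 0, 1, 0, 0, 0, 0, 0, -0.15, 1, 0, 0, 0, 0, 0, -0.3, 1, 0, 0, 0, 0, 0, -0.35, 1, 0, 0, 0, 0, 0, -0.35, 1, 0, 0, 0, 0, 0, -0.35, 1]

```text
time: 26.12
tool_pos: [0.485, 0.2084, 0.2015]
ee_rot: [3.141, 0.001, -0.0]
wrist_force: [0.9, -0.4, 0.3]
width: 0.0938
finger_force: 0.0
```

Request:
move_arm:
  motion: [0, 0, 0, -0.2, 0, -0.1, 1, 0, 0, 0, -0.3, 0, 0, 1, 0, 0, 0, -0.3, 0.3, 0, 1, 0, 0, 0, -0.3, 0.3, 0, 1, 0, 0, 0, -0.2, 0.3, 0, 1, 0, 0, 0, 0, 0.3, 0, 1, 0, 0, 0, 0, 0, 0, 1, 0, 0, 0, 0, 0, 0, 1, 0, 0, 0, 0, 0, 0, 1, 0, 0, 0, 0, 0, 0, 1]

```text
time: 26.95
tool_pos: [0.3567, 0.0904, 0.21]
ee_rot: [-3.141, 0.0, 0.001]
wrist_force: [-0.1, 0.7, -0.7]
width: 0.094
finger_force: 0.0
```

```bash
python3 - <<'E'
from h import *
for n in("side","top"):
    cv2.imwrite(f"pics/{n}5.png",robot.snapshot(n)[:,:,::-1])
cv2.imwrite("pics/s5c.png",cv2.resize(cv2.imread("pics/side5.png")[180:380,200:420],None,fx=3,fy=3))
cv2.imwrite("pics/t5c.png",cv2.resize(cv2.imread("pics/top5.png")[175:320,150:385],None,fx=3.4,fy=3.4))
E
```

```text
(no output)
```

View pics/s5c.png

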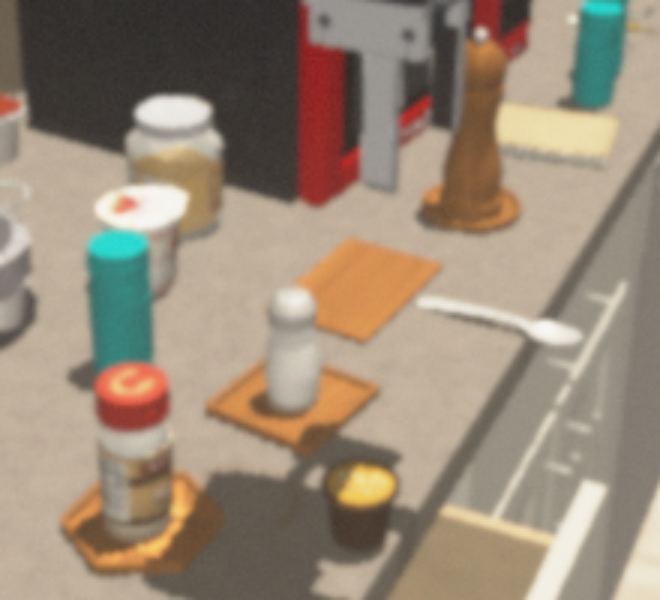

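View pics/t5c.png

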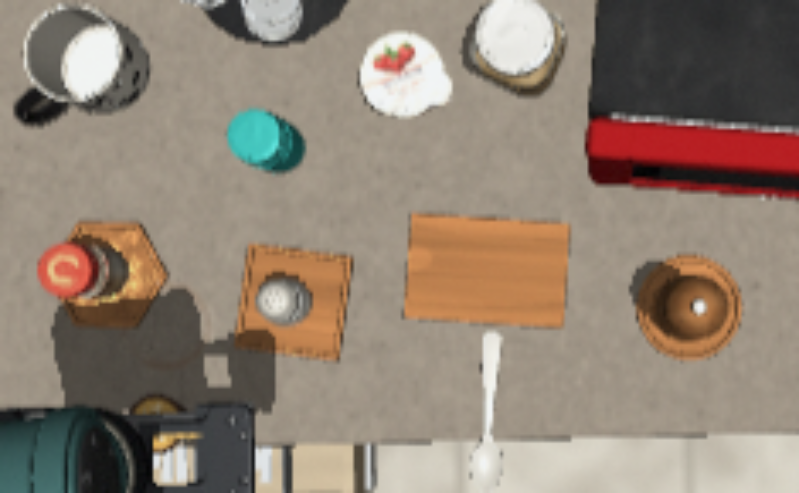

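All three stand upright on their own coasters, with the lid at (68,270), the knob at (699,306) and the cap at (278,297) in the top crop. The bystanders are unmoved. A quick check of the centring follows.

```bash
python3 - <<'E'
from h import *
T=lambda p:((p[0]+.5)/3.4+149.5,(p[1]+.5)/3.4+174.5)
S=lambda p:((p[0]+.5)/3+199.5,(p[1]+.5)/3+179.5)
for n,s,t,z in(("jar",(132,379),(68,270),.111),("salt",(294,292),(276,297),.093),("mill",(481,31),(699,306),.175)):
    print(n,tri(S(s),T(t)),onz("top",T(t),z))
E
```

```text
jar (array([0.48759317, 0.20779433, 0.1109666 ]), np.float64(0.0006400508941097145)) [0.48730723 0.20762606 0.111     ]
salt (array([0.45966558, 0.0429581 , 0.09184245]), np.float64(0.0037141165871794517)) [0.46136476 0.04345955 0.093     ]
mill (array([ 0.44451627, -0.29784393,  0.17395292]), np.float64(0.0016618071164694367)) [ 0.44530685 -0.29751966  0.175     ]
```

```bash
python3 -c "
from bench import robot
print(robot.close_job())"
```

```text
the job is handed in; nothing more can be done
None
```

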